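# Bring the canister lid over the tube rack and hold it ready

### The arm

A 6-joint arm with a two-finger parallel gripper is mounted at the origin on a cart in front of the work surface, level with it; the furniture and walls round the work are solid. World frame = base frame: x ahead of the robot, y to its left, z up, the work surface at z = 0. Lengths are in m, angles in degrees, forces in N, time in s.
With the tool pointing down it reaches from about 0.25 to 0.725 m from the base axis. Payload 9.7 kg.
Tool frame: the origin (TCP) lies between the finger pads; the fingertips stand 19 mm ahead of it and the grasp point (between the pads) is the TCP; z points along the fingers, y is the line along which they close (so a half turn about z gives the same grasp; the last joint's range is limited). The gripper opens to 85 mm and grips with 20 to 120 N. Pads are 22 mm wide; open, the fingers measure 114 mm over their backs; the gripper's body (76 mm by 85 mm) begins 54 mm behind the grasp point. The pads swing forward as they close: fully open they stand 13 mm farther back than shut.
Start: joints at [-67.036, 4.979, 10.078, 95.1, 0, 90], TCP at [0.215, -0.506, 0.25] pointing down, gripper open.
Joint ranges: [-179.16, 179.16], [-48.56, 103.87], [-65.8, 70.77], [-126.05, 130.52], [-82.76, 87.17], [-180, 180]. Speed limits (degrees/s): [127.2, 127.2, 147.25, 180, 180, 180].

### API

Orientations are given as [roll, pitch, yaw] about the fixed x, y, z axes, in that order (R = Rz(yaw) Ry(pitch) Rx(roll)).
In Python, from workcell import telemetry, camera, calibration, workorder gives the robot as it stands.
- The arm moves only by the tool play_rows, never from a script. Its argument "increments" is a list of rows, each a list of 3 entries, a list of its own where there are three numbers: the shift along the tool's x, y, z in mm, then the turn, a rotation vector about the tool's x, y, z in degrees, then the closure, from 0 (fully open) to 1 (shut). In form: [[[x, y, z], [ax, ay, az], jaw], ...]. A call has 1 to 20 rows; each row is the pose to reach, as a shift and turn from the pose commanded when the call began, along the tool's axes at that moment; what a row does not reach only later rows make up. A row lasts 1/10 s, in which the tool goes at most 50 mm and 8.59 degrees, less where a joint would pass 70% of its speed; a pose out of reach is approached as far as the arm can. A call with a gripper value outside its range is refused whole. The fingers move at their own pace and stop on an object; "grip_force" is the grip in N (left out, the last holds). Time passes only in rows, so rows that repeat a pose let the fingers close. It gives the time, the measured TCP pose, the force, the opening and the grip force at its end, in the units of the state.
- telemetry.get_obs(): the state, without advancing time (a new reading comes with each control period).
- camera(name): name is "scene" or "top" or "wrist"; returns (picture, depth): 420x560x3 uint8, red, green, blue; 420x560 float32, m along the optical axis (not along the pixel's ray), 0 where there is no reading.
- calibration(name): a dict with "vertical_fov" (degrees; the focal length in pixels is half the picture's height over the tangent of half this angle, whatever the lens; pixels are square), "cx", "cy" (the principal point, pixels), "rvec" (rotation vector, rad) and "tvec" (3), from world to camera coordinates, as OpenCV has them; the wrist camera has in their place "hand_eye" (4x4, takes a point from camera to tool coordinates, whose origin is the TCP and whose axes are the flange's). Camera axes: x right, y down, z forward; pixel columns grow to the right and rows downward; lengths in m; the calibration is good to about 2 mm. A picture is of the moment at which its call begins: read the wrist's pose just before it. calibration takes no time and is no camera call.
- workorder.job_done(): hands the job in; it is judged then, once.
The state is a dict: "time": time; "q": joint angles; "qd": joint speeds; "joint_efforts": joint torques, N m; "ee_pos": TCP position; "tcp_rot": TCP orientation; "wrist_force": force on the tool from outside, world axes, zero at the start; "torque": the same for the moment, N m; "opening": finger opening in m; "grasp_force": force on a finger pad.
Only numpy, scipy, OpenCV 4.12 (cv2) and the standard library are available. Lean on these libraries where they do the work, as an engineer would, in place of code of your own. Each camera call takes 0.05 s, during which the arm holds its last target. There are 200 camera calls.

### The job

Take the loose lid by its upright ear and tip it up clearly first, its far edge still on the canister's rim, then lift it off and carry it across over the blue tube rack that stands between to the other, open canister. Finish still holding the lid, level, still and centred just above the open canister, about a centimetre of air under the lid's plug, ready to be lowered. The lid must not touch the open canister, and the canisters, the rack with its tubes and the bottle must stay standing where they are.

Things in the scene. Friction and masses are not known exactly. Their poses are not given: they have to be found in the camera images.
- canister_lid: Loose round grey plastic lid, about 70 g, lying on the lidded canister: flange 100 mm across, 5 mm thick; below it a tapered plug 78 mm across reaches 7 mm down into the canister (bore 87 mm, some 4 mm play all round). Origin: centre of the flange's underside, 100 mm above the bench at the start; z up, x from the ear to the centre.
- lid_ear (a point): Middle of the lid's upright grip ear, 18 mm above the lid's origin and 38 mm from its centre at lid x = -38 mm. The ear is a flat block 10 mm thick along the lid's x, 26 mm wide along its y, rising to 34 mm above the origin; pinch it across its thickness. At the start it is on the robot's side of the lid, within about 50 degrees.
- lid_far_edge (a point): Lower edge of the lid's flange on the side away from the ear (lid x = +50 mm, z = 0), the edge the lid tips about; the canister rim below it has radius 47 mm.
- lid_plug_bottom (a point): Centre of the underside of the lid's plug, 7 mm below the lid's origin.
- lidded_canister: Round steel canister, loose, 0.8 kg, 88 mm across (94 mm at the rim), 100 mm high, wall 3.5 mm, that carries the lid at the start; either on the left or on the right of the rack. Origin: centre of its underside, z up.
- open_canister: The other steel canister, the same shape and size, open, on the other side of the rack. Origin: centre of its underside, z up.
- open_mouth (a point): Centre of the open canister's mouth, level with its rim, 100 mm above its underside.
- blue_rack: Loose blue tube rack, 67 x 150 x 58 mm, with four capped conical tubes seated fast in it, of which three are 34 mm and one 22 mm across, standing between the canisters; its long side (its y axis) points roughly away from the robot. With the tubes it is 123 mm high. Origin: centre of its underside.
- media_bottle_a: Plastic bottle with a blue screw cap, 70 x 69 x 164 mm, loose, standing behind the rack. Origin: centre of its underside.
There are look-alikes about, which are no part of the job. There is more than one size of the blue_rack; the one meant has the size given above. What is shaped like the canister_lid but turquoise or yellow is not meant.

How it is judged (in metres and radians):
On the way, in this order (a step that is already met when the one before it is completed fails the run):
1. the held lid is tipped up by more than 8 degrees with its far edge still on (within 15 mm of) its canister's rim (angle between canister_lid's own z axis and vertical above 0.14 rad and z of lid_far_edge in the frame of lidded_canister between 0.09 and 0.115 m and horizontal distance between canister_lid and lidded_canister below 0.04 m and contact force between the fingers and canister_lid above 0.5 N), for 0.1 s.
2. the lid passes over the tube rack, its underside more than 130 mm above the bench (height (world z) of canister_lid above 0.13 m and x of canister_lid in the frame of blue_rack between -0.06 and 0.06 m and y of canister_lid in the frame of blue_rack between -0.15 and 0.15 m), for 0.04 s.
At the end, for the whole second after the job is handed in: The fingers hold the lid still, touching neither canister: centre within 10 mm of the open canister's axis, plug 2 to 25 mm above its rim, level within 7 degrees. Open canister and rack within 15 mm of their start, bottle 20 mm, other canister 25 mm, all upright (horizontal distance between canister_lid and open_mouth below 0.01 m and z of lid_plug_bottom in the frame of open_mouth between 0.002 and 0.025 m and angle between canister_lid's own z axis and vertical below 0.12 rad and height (world z) of canister_lid above 0.1 m and linear speed of canister_lid below 0.02 m/s and angular speed of canister_lid below 0.2 rad/s and contact force between the fingers and canister_lid above 1 N and contact force between canister_lid and open_canister below 0.1 N and contact force between canister_lid and lidded_canister below 0.1 N and angle between each of open_canister, lidded_canister's own z axis and vertical below 0.05 rad and distance of each of open_canister, blue_rack from where it was at the start of the episode below 0.015 m and distance of lidded_canister from where it was at the start of the episode below 0.025 m and distance of media_bottle_a from where it was at the start of the episode below 0.02 m and angle between each of media_bottle_a, blue_rack's own z axis and vertical below 0.1 rad); the arm keeps its last pose, push and grip.
It fails at once if the lid touches the open canister (contact force between canister_lid and open_canister above 0.5 N).
It fails at once if a canister is shifted or tipped (distance of lidded_canister from where it was at the start of the episode above 0.025 m or distance of open_canister from where it was at the start of the episode above 0.015 m or angle between any of lidded_canister, open_canister's own z axis and vertical above 0.2 rad).
It fails at once if the rack or the bottle is shifted or knocked over (distance of blue_rack from where it was at the start of the episode above 0.015 m or distance of media_bottle_a from where it was at the start of the episode above 0.02 m or angle between any of blue_rack, media_bottle_a's own z axis and vertical above 0.2 rad).
It also fails if it takes over 42 s, if anything falls off the work surface, if the arm or the gripper's body presses on something with over 40 N, if the wrist force passes 120 N, or if a joint passes its speed limit or range.

## Working session

There is one attempt and no reset: what is moved stays moved. The work goes in short steps, Python scripts to look and compute and a tool call to move; the robot and the scene stay as the last step left them, time stands still between calls to the robot, and variables do not carry over. Pictures are saved under pics/ and viewed, at most 10 in all, crops included, and the job is handed in when it is done.

Besides the shell and the picture viewer there is one more tool, called after "Request:" by a JSON object that holds its "method" and its "body", one argument or row to a line. play_rows: Moves the arm, as the interface text tells. Its arguments: {"type":"object","properties":{"increments":{"type":"array"},"grip_force":{"type":"number"}},"required":["increments"]}

```bash
ls; mkdir -p pics
cat > h.py <<'E'
import numpy as np,cv2
from scipy.spatial.transform import Rotation as R
from workcell import telemetry, camera, calibration, workorder
def look(name):
    o=telemetry.get_obs(); im,d=camera(name); c=calibration(name)
    f=im.shape[0]/2/np.tan(np.radians(c["vertical_fov"])/2)
    if "hand_eye" in c:
        T=np.eye(4);T[:3,:3]=R.from_euler('xyz',o["tcp_rot"],degrees=True).as_matrix();T[:3,3]=o["ee_pos"]
        T=T@np.array(c["hand_eye"])
    else:
        T=np.eye(4);M=cv2.Rodrigues(np.array(c["rvec"],float))[0];T[:3,:3]=M.T;T[:3,3]=-M.T@np.array(c["tvec"]).ravel()
    v,u=np.mgrid[:im.shape[0],:im.shape[1]]
    P=np.stack([(u-c["cx"])/f*d,(v-c["cy"])/f*d,d],-1)@T[:3,:3].T+T[:3,3]
    P[d==0]=np.nan
    return im,d,P
def save(n,im): cv2.imwrite(n,im[...,::-1])
E
python3 - <<'E'
from h import *
print(telemetry.get_obs())
for n in("top","scene"):
    im,d,P=look(n); save(f"pics/{n}0.png",im); np.savez(f"{n}0.npz",im=im,P=P,d=d); print(calibration(n))
print(calibration("wrist"))
E
```

```text
pics
{'time': 0.0, 'q': array([-6.70367426e+01,  5.01266091e+00,  1.00337202e+01,  9.50993105e+01,
        8.06096129e-04,  9.00016756e+01]), 'qd': array([-0.04375691, -0.03277966, -0.10838978,  0.03589416, -0.03171988,
       -0.00937749]), 'joint_efforts': array([-1.11119720e-03, -5.20384741e+01,  4.64808118e+01,  1.63058803e-02,
       -7.17240232e-05,  1.01935953e-05]), 'ee_pos': array([ 0.21450121, -0.50622595,  0.2495615 ]), 'tcp_rot': array([-1.79921749e+02, -8.03806911e-04,  2.29615807e+01]), 'wrist_force': array([ 0.49408492,  0.01253819, -0.20457073]), 'torque': array([-0.01398241, -0.00933824, -0.03779566]), 'grasp_force': 0.0, 'opening': 0.0852167661656604}
{'vertical_fov': 57.936072535675976, 'cx': 274.33660012380415, 'cy': 208.1471736250201, 'rvec': array([ 2.13643157, -2.12962834,  0.19177496]), 'tvec': array([-0.01067658,  0.56417781,  0.97594072])}
{'vertical_fov': 48.246175908757934, 'cx': 282.7950516752187, 'cy': 206.48506637900402, 'rvec': array([ 0.82387366, -2.64224216,  0.93645513]), 'tvec': array([0.4462814 , 0.30834198, 1.0500759 ])}
{'vertical_fov': 63.503237793084864, 'cx': 277.5182775882947, 'cy': 215.07349164146893, 'hand_eye': array([[-4.36480072e-04, -9.62353788e-01, -2.71799550e-01,
         6.94793385e-02],
       [ 9.99999896e-01, -3.84765876e-04, -2.43558637e-04,
         1.66437771e-05],
       [ 1.29810385e-04, -2.71799629e-01,  9.62353856e-01,
        -1.23213288e-01],
       [ 0.00000000e+00,  0.00000000e+00,  0.00000000e+00,
         1.00000000e+00]])}
```

View pics/top0.png

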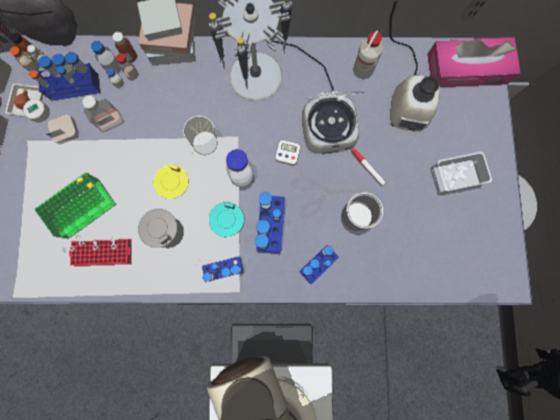

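View pics/scene0.png

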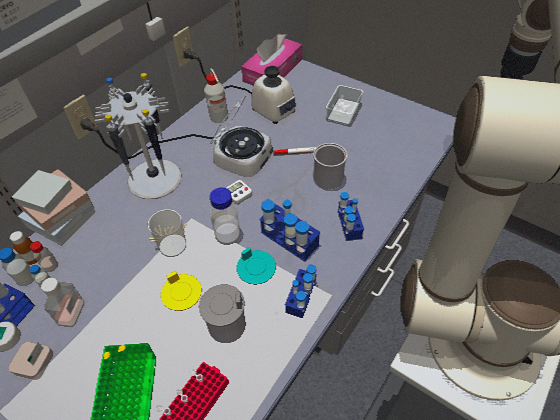

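The top view shows these candidates:
- **Lids:** grey lid on a steel canister at (157,228), which matches. The yellow lid (171,181) and the turquoise lid (226,219) are look-alikes.
- **Racks:** the large rack is at (270,222). The small ones at (222,269) and (320,264) are look-alikes.
- **Open canister:** (364,211). The glass beaker at (202,137) is not it.
- **Bottle:** (239,167).

Next I'll measure these and crop in on the lid.

Run:
```python
from h import *
z=np.load("top0.npz");im,P=z["im"],z["P"]
c=np.hstack([cv2.resize(im[190:270,115:200],None,fx=4.5,fy=4.5,interpolation=2),cv2.resize(im[190:270,322:407],None,fx=4.5,fy=4.5,interpolation=2)])
save("pics/crop1.png",c)
def st(n,box,zl,zh,circ=True):
    v0,v1,u0,u1=box;Q=P[v0:v1,u0:u1].reshape(-1,3);Q=Q[(Q[:,2]>zl)&(Q[:,2]<zh)]
    s="";
    if circ:(cx,cy),r=cv2.minEnclosingCircle(Q[:,:2].astype(np.float32));s=(cx,cy,r)
    else:s=cv2.minAreaRect(Q[:,:2].astype(np.float32))
    print(n,len(Q),np.round(np.mean(Q,0),4),np.round(np.median(Q[:,2]),4),s)
st("flange",(195,265,125,195),.09,.112)
st("ear",(195,265,125,195),.117,.15,False)
st("openrim",(180,245,330,400),.09,.11)
st("rack",(185,260,245,295),.03,.075,False)
st("racktop",(185,260,245,295),.08,.14,False)
st("bottle",(145,195,222,256),.13,.18)
```

```text
flange 1157 [0.5037 0.2876 0.1053] 0.1053 (0.5031330585479736, 0.2871137857437134, 0.050398677587509155)
ear 59 [0.4722 0.2628 0.1312] 0.1326 ((0.4727550745010376, 0.26364922523498535), (0.010304531082510948, 0.025155432522296906), 38.443458557128906)
openrim 288 [ 0.5538 -0.2446  0.0974] 0.0979 (0.55118727684021, -0.24098077416419983, 0.047139015048742294)
rack 772 [ 0.5177 -0.0068  0.0577] 0.0582 ((0.522376298904419, 0.001394566148519516), (0.06623745709657669, 0.1504049301147461), 85.54842376708984)
racktop 515 [0.5198 0.0153 0.1182] 0.1186 ((0.5229063034057617, 0.006778556853532791), (0.05737067759037018, 0.14019878208637238), 85.00695037841797)
bottle 398 [0.6627 0.0844 0.1629] 0.1642 (0.6659769415855408, 0.08453667163848877, 0.0276330653578043)
```

View pics/crop1.png

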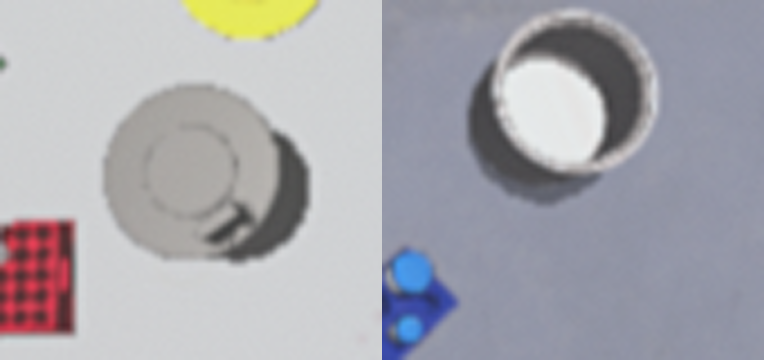

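The close crop confirms the grey lid on the left canister, with its ear at about crop pixel (228,225), so facing the robot's right-front. The open canister is on the right, with its rim centre at crop pixel (575,90). Next I work out the first approach, which stops above the ear.

```bash
cat >> h.py <<'E'
def move(p,rpy,base=None):
    """shift (mm) and rotvec (deg) in tool axes from measured pose (or base=(pos,rpy)) to target"""
    o=telemetry.get_obs(); b=base or (o["ee_pos"],o["tcp_rot"])
    A=R.from_euler('xyz',b[1],degrees=True);B=R.from_euler('xyz',rpy,degrees=True)
    return np.round(A.inv().apply(np.array(p)-b[0])*1000,1),np.round((A.inv()*B).as_rotvec(degrees=True),2)
E
python3 -c "
from h import *
print(move([.473,.2635,.24],[180,0,-52]))"
```

```text
(array([ 538.3, -607.9,   10.4]), array([-6.000e-02,  4.000e-02,  7.497e+01]))
```

Request:
{"method": "play_rows", "body": {
  "increments": [
    [[13,-15,0],[0,0,2],0],
    [[40,-45,1],[0,0,6],0],
    [[70,-79,2],[0,0,10],0],
    [[102,-115,2],[0,0,14],0],
    [[134,-151,3],[0,0,19],0],
    [[166,-187,3],[0,0,23],0],
    [[198,-223,4],[0,0,28],0],
    [[230,-260,4],[0,0,32],0],
    [[262,-296,5],[0,0,37],0],
    [[294,-332,5],[0,0,41],0],
    [[326,-368,6],[0,0,46],0],
    [[358,-404,6],[0,0,50],0],
    [[390,-440,7],[0,0,55],0],
    [[422,-477,8],[0,0,59],0],
    [[454,-513,8],[0,0,63],0],
    [[484,-547,9],[0,0,67],0],
    [[510,-576,10],[0,0,71],0],
    [[528,-596,10],[0,0,74],0],
    [[538,-608,10],[0,0,75],0],
    [[538,-608,10],[0,0,75],0]
  ]
}}

```text
time: 2.1
ee_pos: [0.1649, -0.1829, 0.2421]
tcp_rot: [-177.9, 0.0, -50.2]
wrist_force: [0.2, 1.1, -0.5]
opening: 0.0851
grasp_force: 0.0
```

Run:
```python
from h import *
o=telemetry.get_obs();print(o["time"],o["ee_pos"],o["tcp_rot"],o["q"])
im,d,P=look("wrist");save("pics/w1.png",im)
print(np.nanmin(P[...,2]),np.nanmax(P[...,2]))
m=(P[...,2]>.120)&(P[...,2]<.14)&(np.hypot(P[...,0]-.473,P[...,1]-.2635)<.03)
print("ear",m.sum(),cv2.minAreaRect(P[m][:,:2].astype(np.float32)),np.median(P[m][:,2]))
m=(P[...,2]>.1)&(P[...,2]<.111)&(np.hypot(P[...,0]-.503,P[...,1]-.287)<.07)
print("fl",m.sum(),cv2.minEnclosingCircle(P[m][:,:2].astype(np.float32)),np.median(P[m][:,2]))
```

```text
2.1 [ 0.16488749 -0.18288554  0.24206383] [-1.77869846e+02  4.54914200e-02 -5.02066773e+01] [-50.26365979 -36.5430252  -23.22158611 103.36904997   2.13010792
 179.94297809]
-0.789840154853555 0.3203518374390684
ear 0 ((0.0, 0.0), (0.0, 0.0), 0.0) nan
fl 0 ((0.0, 0.0), 0.0) nan
  return _methods._mean(a, axis=axis, dtype=dtype,
  ret = ret.dtype.type(ret / rcount)
```

View pics/w1.png

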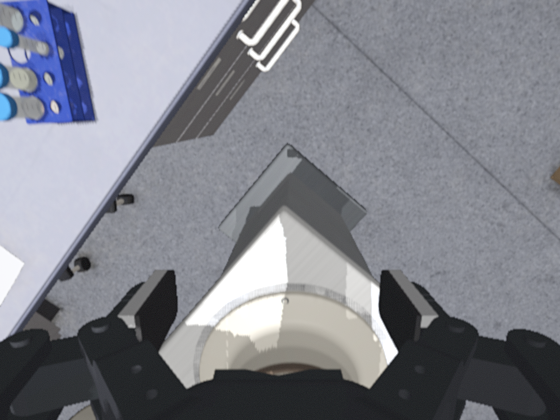

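The wrist view shows the arm stalled over the cart, because joint 6 reached its limit at 180°. I'll use the other half-turn grasp, yaw 128, which puts joint 6 near 81°. I go out first and then across.

```bash
python3 -c "
from h import *
print(move([.38,.0,.25],[180,0,40]))"
```

```text
(array([  -1.2, -282.3,    2.9]), array([ -1.7 ,  -1.62, -90.16]))
```

Request:
{"method": "play_rows", "body": {
  "increments": [
    [[0,-10,0],[0,0,-4],0],
    [[0,-30,0],[0,0,-12],0],
    [[0,-55,0],[0,0,-20],0],
    [[0,-80,0],[0,0,-28],0],
    [[0,-105,0],[0,0,-36],0],
    [[0,-130,0],[0,0,-44],0],
    [[0,-155,0],[0,0,-52],0],
    [[0,-180,0],[0,0,-60],0],
    [[0,-205,0],[0,0,-68],0],
    [[0,-230,0],[0,0,-76],0],
    [[0,-255,0],[0,0,-82],0],
    [[0,-272,0],[0,0,-87],0],
    [[0,-282,0],[0,0,-90],0],
    [[0,-282,0],[0,0,-90],0]
  ]
}}

```text
time: 3.55
ee_pos: [0.3828, -0.0012, 0.2522]
tcp_rot: [-179.9, -2.1, 40.1]
wrist_force: [0.5, -0.6, -1.0]
opening: 0.0855
grasp_force: 0.0
```

```bash
python3 -c "
from h import *
print(telemetry.get_obs()['q'])
print(move([.473,.2635,.23],[180,0,128]))"
```

```text
[ -1.18672719 -19.10608796 -11.39931844  96.17426208   1.45848373
 138.72401827]
(array([ 238.5, -144.3,   31.3]), array([  1.55,  -1.75, -87.88]))
```

Request:
{"method": "play_rows", "body": {
  "increments": [
    [[8,-5,1],[0,0,-4],0],
    [[24,-14,3],[0,0,-10],0],
    [[44,-27,5],[0,0,-18],0],
    [[66,-40,8],[0,0,-26],0],
    [[88,-53,11],[0.5,-0.5,-34],0],
    [[110,-66,14],[0.5,-0.5,-42],0],
    [[132,-80,17],[1,-1,-50],0],
    [[154,-93,20],[1,-1,-58],0],
    [[176,-107,23],[1,-1,-66],0],
    [[198,-120,26],[1.5,-1.5,-74],0],
    [[218,-132,29],[1.5,-1.7,-81],0],
    [[232,-140,31],[1.5,-1.7,-86],0],
    [[238.5,-144,31],[1.5,-1.7,-88],0],
    [[238.5,-144,31],[1.5,-1.7,-88],0]
  ]
}}

```text
time: 4.95
ee_pos: [0.4731, 0.2623, 0.2306]
tcp_rot: [179.9, 0.0, 127.9]
wrist_force: [-1.0, -0.5, -0.1]
opening: 0.0854
grasp_force: 0.0
```

Run:
```python
from h import *
o=telemetry.get_obs();print(o["time"],o["ee_pos"],o["tcp_rot"],o["q"])
im,d,P=look("wrist");save("pics/w2.png",im)
m=(P[...,2]>.120)&(P[...,2]<.14)&(np.hypot(P[...,0]-.473,P[...,1]-.2635)<.03)
if m.sum():print("ear",m.sum(),cv2.minAreaRect(P[m][:,:2].astype(np.float32)),np.median(P[m][:,2]))
m=(P[...,2]>.1)&(P[...,2]<.111)&(np.hypot(P[...,0]-.503,P[...,1]-.287)<.07)
if m.sum():print("fl",m.sum(),cv2.minEnclosingCircle(P[m][:,:2].astype(np.float32)),np.median(P[m][:,2]))
```

```text
4.95 [0.47310009 0.26233996 0.23063506] [1.79937495e+02 4.43610566e-02 1.27915247e+02] [ 2.90257217e+01  3.28515476e+00  6.09901281e+00  9.27452485e+01
 -3.41692575e-02  8.11104303e+01]
ear 582 ((0.4739759564399719, 0.26616474986076355), (0.009698557667434216, 0.025996746495366096), 37.922000885009766) 0.13332047480050624
fl 12256 ((0.504279375076294, 0.2891140580177307), 0.05010703578591347) 0.10495303086896345
```

View pics/w2.png

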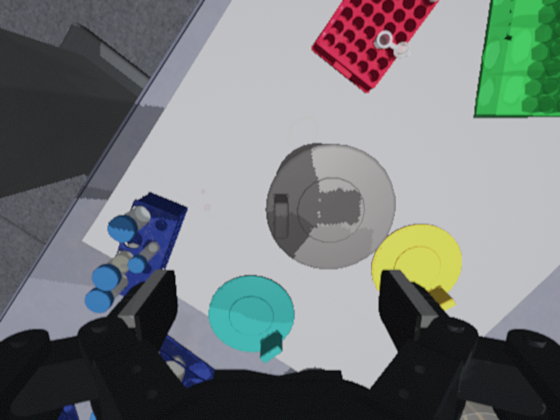

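The grey ear is at pixel (281,215), its edges in line with the fingers. Its centre is about (0.4735, 0.265) with yaw 38°. I descend and grip.

```bash
python3 -c "
from h import *
print(move([.4735,.265,.128],[180,0,128]))"
```

```text
(array([  2.3,   2.2, 102.9]), array([ 0.08,  0.05, -0.17]))
```

Request:
{"method": "play_rows", "body": {
  "increments": [
    [[2,2,15],[0,0,0],0.3],
    [[2,2,40],[0,0,0],0.4],
    [[2,2,65],[0,0,0],0.5],
    [[2,2,82],[0,0,0],0.5],
    [[2,2,94],[0,0,0],0.5],
    [[2,2,100],[0,0,0],0.5],
    [[2,2,102.5],[0,0,0],0.6],
    [[2,2,102.5],[0,0,0],0.7],
    [[2,2,102.5],[0,0,0],0.8],
    [[2,2,102.5],[0,0,0],0.9],
    [[2,2,102.5],[0,0,0],1],
    [[2,2,102.5],[0,0,0],1],
    [[2,2,102.5],[0,0,0],1],
    [[2,2,102.5],[0,0,0],1]
  ],
  "grip_force": 50
}}

```text
time: 6.4
ee_pos: [0.474, 0.2653, 0.1294]
tcp_rot: [179.8, 0.1, 128.0]
wrist_force: [-0.6, 0.0, 5.3]
opening: 0.0091
grasp_force: 49.9
```

Run:
```python
from h import *
o=telemetry.get_obs();print(o["time"],o["ee_pos"],o["tcp_rot"],o["opening"],o["grasp_force"],o["wrist_force"])
im,d,P=look("top");save("pics/t2.png",cv2.resize(im[170:290,90:270],None,fx=4,fy=4))
b=(o["ee_pos"],o["tcp_rot"])
# pivot: rim point under far edge, in world; rotate tool about lid y through it
yl=np.radians(38);lx=np.array([np.cos(yl),np.sin(yl),0]);ly=np.array([-np.sin(yl),np.cos(yl),0])
piv=np.array([o["ee_pos"][0],o["ee_pos"][1],.1])+lx*(.038+.047)
for a,up in((4,.001),(8,.002),(12,.003)):
    Q=R.from_rotvec(ly*np.radians(a))
    p=piv+Q.apply(o["ee_pos"]-piv)+[0,0,up]
    A=R.from_euler('xyz',b[1],degrees=True)
    print(a,np.round(A.inv().apply(p-b[0])*1000,1),np.round(A.inv().apply(ly*a),2))
```

```text
6.4 [0.47404236 0.26526873 0.12935098] [1.79808935e+02 6.99442572e-02 1.27972781e+02] 0.009132673482024515 49.89857196807861 [-0.55821824  0.01510488  5.3099587 ]
4 [-0.   2.3 -6.9] [ 4. -0. -0.]
8 [ -0.    5.  -13.5] [ 8.   -0.   -0.01]
12 [ -0.   8. -20.] [ 1.2e+01 -1.0e-02 -1.0e-02]
```

View pics/t2.png

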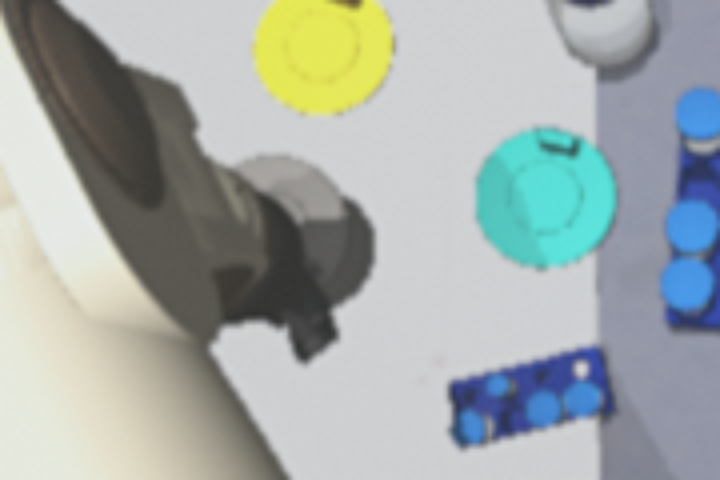

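The lid is held at 9.1 mm opening and 50 N; in the crop the fingers sit on the ear at about (310,330). Next I tip it about the far rim.

Request:
{"method": "play_rows", "body": {
  "increments": [
    [[0,0,-2],[1,0,0],1],
    [[0,1,-5],[2,0,0],1],
    [[0,2.3,-8],[4,0,0],1],
    [[0,3.6,-11.5],[6,0,0],1],
    [[0,5,-15],[8,0,0],1],
    [[0,6.5,-18],[10,0,0],1],
    [[0,8,-21.5],[12,0,0],1],
    [[0,8,-21.5],[12,0,0],1],
    [[0,8,-21.5],[12,0,0],1],
    [[0,8,-21.5],[12,0,0],1],
    [[0,8,-21.5],[12,0,0],1]
  ]
}}

```text
time: 7.55
ee_pos: [0.4798, 0.2698, 0.1501]
tcp_rot: [-168.1, 0.1, 128.0]
wrist_force: [-0.2, -0.4, 0.5]
opening: 0.0086
grasp_force: 49.0
```

Run:
```python
from h import *
o=telemetry.get_obs();print(o["time"],o["ee_pos"],o["tcp_rot"],o["opening"],o["grasp_force"],o["wrist_force"])
im,d,P=look("scene");save("pics/s2.png",cv2.resize(im[240:360,150:290],None,fx=4,fy=4))
im,d,P=look("wrist");save("pics/w3.png",im);np.savez("w3.npz",P=P,im=im)
```

```text
7.55 [0.47976314 0.26981719 0.1500732 ] [-1.68134126e+02  5.38818847e-02  1.27965807e+02] 0.008619769855092796 49.044079184532166 [-0.1936235  -0.3543996   0.47096908]
```

View pics/w3.png

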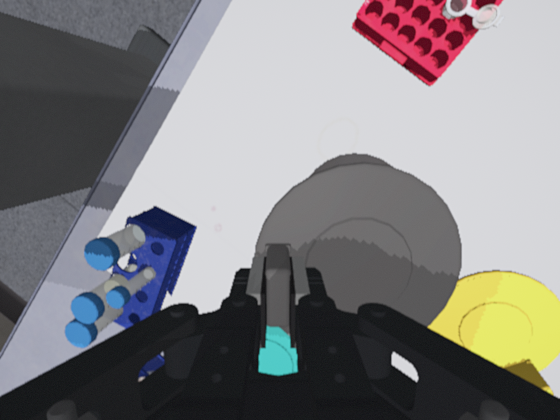

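The wrist view shows the ear between the fingers at (277,280) and the lid's flange around (360,240). I'll fit a plane to the flange to get the real tilt and the far-edge height.

```bash
cat >> h.py <<'E'
def lidfit(P,zmin,zmax,c,near=.065):
    """flange top plane normal, tilt, circle centre from points around c"""
    m=(P[...,2]>zmin)&(P[...,2]<zmax)&(np.hypot(P[...,0]-c[0],P[...,1]-c[1])<near)
    Q=P[m];
    for _ in range(4):
        k=Q.mean(0);n=np.linalg.svd(Q-k,full_matrices=False)[2][2];n*=np.sign(n[2]);r=(Q-k)@n;Q=Q[abs(r)<max(2*r.std(),.001)] if _<3 else Q
    B=np.array([np.cross([0,1,0],n),np.cross(n,np.cross([0,1,0],n))]);B/=np.linalg.norm(B,axis=1)[:,None]
    cc,rad=cv2.minEnclosingCircle(((Q-k)@B.T).astype(np.float32))
    return len(Q),k+np.array(cc)@B,rad,n,np.degrees(np.arccos(n[2]))
E
python3 - <<'E'
from h import *
P=np.load("w3.npz")["P"]
N,c,r,n,t=lidfit(P,.095,.135,[.504,.289])
print(N,c,r,n,t)
lx=np.array([np.cos(np.radians(38)),np.sin(np.radians(38)),0]);lx-=n*(lx@n);lx/=np.linalg.norm(lx)
o=c-.005*n;print("origin",o,"far",o+.05*lx)
E
```

```text
20312 [0.50471995 0.29134998 0.11867197] 0.049485016614198685 [0.15783805 0.14702512 0.97645828] 12.456971385972102
origin [0.50393076 0.29061485 0.11378968] far [0.54253733 0.32051677 0.10304686]
```

Tilt is 12.5° and the far edge is at z = 0.103, so step 1 is met. Next: lift, level, then carry.

Run:
```python
from h import *
o=telemetry.get_obs();p=o["ee_pos"]
print(move(p+[0,0,.03],o["tcp_rot"]),move(p+[0,0,.09],[180,0,128]))
b=(p+[0,0,.09],[180,0,128]); print(move([.5215,-.265,.24],[180,0,128],b))
```

```text
(array([ -0. ,  -6.2, -29.4]), array([0., 0., 0.])) (array([ -0.1, -18.5, -88.1]), array([-11.86,   0.05,  -0.04]))
(array([-4.472e+02, -2.964e+02,  2.000e-01]), array([0., 0., 0.]))
```

Request:
{"method": "play_rows", "body": {
  "increments": [
    [[0,-1,-5],[0,0,0],1],
    [[0,-3,-15],[0,0,0],1],
    [[0,-6,-29],[0,0,0],1],
    [[0,-9,-43],[-2,0,0],1],
    [[0,-12,-58],[-5,0,0],1],
    [[0,-15,-72],[-8,0,0],1],
    [[0,-17.5,-83],[-10.5,0,0],1],
    [[0,-18.5,-88],[-12,0,0],1],
    [[0,-18.5,-88],[-12,0,0],1],
    [[0,-18.5,-88],[-12,0,0],1]
  ]
}}

```text
time: 8.65
ee_pos: [0.4798, 0.27, 0.2398]
tcp_rot: [179.9, 0.1, 128.0]
wrist_force: [-0.3, 0.3, -1.1]
opening: 0.0087
grasp_force: 49.1
```

Run:
```python
from h import *
o=telemetry.get_obs();p=o["ee_pos"];print(p,o["tcp_rot"],o["q"],o["grasp_force"])
im,d,P=look("wrist")
lx=np.array([np.cos(np.radians(38)),np.sin(np.radians(38)),0])
N,c,r,n,t=lidfit(P,p[2]-.04,p[2]-.008,p+.038*lx)
print(N,c,r,n,t,"origin-tcp",c-.005*n-p,"n.lx",n@lx)
print(move([.5215,-.265,.24],[180,0,128]))
```

```text
[0.4798272  0.26999775 0.23984844] [1.79935665e+02 5.30930722e-02 1.27969877e+02] [ 2.93870900e+01  4.77185663e+00  8.69426232e+00  9.38508671e+01
 -4.28971447e-02  8.14171565e+01] 49.08811032772064
20644 [0.50937881 0.29524079 0.21578364] 0.04952692985534668 [-0.00503245  0.01979295  0.99979143] 1.170215719094997 origin-tcp [ 0.02957677  0.02514408 -0.02906376] n.lx 0.008220130653826803
(array([-4.474e+02, -2.963e+02, -4.000e-01]), array([ 0.01,  0.04, -0.03]))
```

The lid is level to about 1°, with its origin at z ≈ 0.211. Carry across the rack:

Request:
{"method": "play_rows", "body": {
  "increments": [
    [[-6,-4,0],[0,0,0],1],
    [[-20,-13,0],[0,0,0],1],
    [[-42,-28,0],[0,0,0],1],
    [[-68,-45,0],[0,0,0],1],
    [[-95,-63,0],[0,0,0],1],
    [[-123,-81,0],[0,0,0],1],
    [[-151,-100,0],[0,0,0],1],
    [[-179,-119,0],[0,0,0],1],
    [[-207,-137,0],[0,0,0],1],
    [[-235,-156,0],[0,0,0],1],
    [[-263,-174,0],[0,0,0],1],
    [[-291,-193,0],[0,0,0],1],
    [[-319,-211,0],[0,0,0],1],
    [[-347,-230,0],[0,0,0],1],
    [[-374,-248,0],[0,0,0],1],
    [[-400,-265,0],[0,0,0],1],
    [[-422,-280,0],[0,0,0],1],
    [[-438,-290,0],[0,0,0],1],
    [[-447,-296,0],[0,0,0],1],
    [[-447,-296,0],[0,0,0],1]
  ]
}}

```text
time: 10.7
ee_pos: [0.5213, -0.2655, 0.2393]
tcp_rot: [179.9, 0.0, 127.9]
wrist_force: [-0.3, 0.3, -0.1]
opening: 0.009
grasp_force: 49.1
```

Run:
```python
from h import *
o=telemetry.get_obs();p=o["ee_pos"];print(p,o["tcp_rot"],o["q"],o["grasp_force"],o["opening"])
im,d,P=look("wrist");save("pics/w4.png",im)
lx=np.array([np.cos(np.radians(38)),np.sin(np.radians(38)),0])
N,c,r,n,t=lidfit(P,p[2]-.04,p[2]-.008,p+.038*lx)
print(N,c,r,n,t,"origin-tcp",c-.005*n-p)
for w in("wrist","scene"):
    im,d,P=look(w)
    m=(abs(P[...,2]-.1)<.006)&(np.hypot(P[...,0]-.5515,P[...,1]+.2415)<.07)
    Q=P[m][:,:2]
    if len(Q)>20:
        f=lambda q:np.hypot(*(Q-q).T)
        A=np.c_[2*Q,np.ones(len(Q))];s=np.linalg.lstsq(A,(Q**2).sum(1),rcond=None)[0];print(w,len(Q),s[:2],np.sqrt(s[2]+s[:2]@s[:2]),Q.min(0),Q.max(0))
```

```text
[ 0.52132853 -0.26547368  0.2392928 ] [1.79911799e+02 1.23204150e-02 1.27891314e+02] [-2.70202894e+01  9.60839669e+00  1.39627772e+01  9.43058240e+01
  7.46551409e-02  2.50884187e+01] 49.07414674758911 0.009017555822458171
20612 [ 0.55081329 -0.24086352  0.21525297] 0.049616601318120956 [-0.00527681  0.01860562  0.99981298] 1.1081371117159384 origin-tcp [ 0.02951114  0.02451713 -0.02903889]
wrist 811 [ 0.55085031 -0.23879422] 0.0428035591268777 [ 0.50599607 -0.27064508] [ 0.55337554 -0.19289617]
scene 166 [ 0.55038015 -0.23713346] 0.04467754671458006 [ 0.50304458 -0.28489117] [ 0.59855927 -0.18874407]
```

View pics/w4.png

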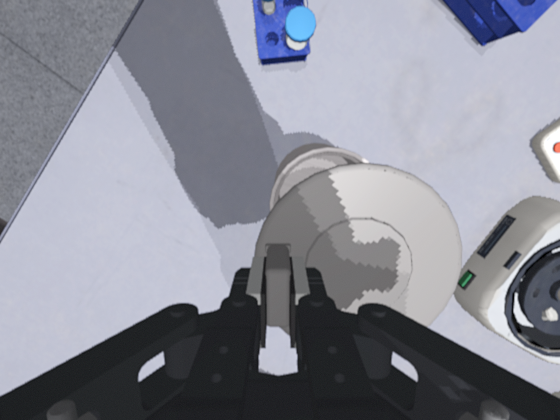

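The lid, with its disc centred at about (358,260), hangs above the open canister, whose rim shows at about (320,165). It is centred to within about 2 mm. I correct that and lower by 91 mm.

```bash
python3 -c "
from h import *
o=telemetry.get_obs();print(move(o['ee_pos']+[.0007,.0018,-.091],o['tcp_rot']))"
```

```text
(array([ 1.1,  1.5, 91. ]), array([0., 0., 0.]))
```

Request:
{"method": "play_rows", "body": {
  "increments": [
    [[1,1.5,4],[0,0,0],1],
    [[1,1.5,14],[0,0,0],1],
    [[1,1.5,28],[0,0,0],1],
    [[1,1.5,42],[0,0,0],1],
    [[1,1.5,55],[0,0,0],1],
    [[1,1.5,67],[0,0,0],1],
    [[1,1.5,77],[0,0,0],1],
    [[1,1.5,84],[0,0,0],1],
    [[1,1.5,88],[0,0,0],1],
    [[1,1.5,90],[0,0,0],1],
    [[1,1.5,90],[0,0,0],1],
    [[1,1.5,90],[0,0,0],1],
    [[1,1.5,90],[0,0,0],1]
  ]
}}

```text
time: 12.15
ee_pos: [0.5226, -0.2628, 0.1502]
tcp_rot: [179.9, 0.1, 128.0]
wrist_force: [0.4, -0.1, -0.8]
opening: 0.0094
grasp_force: 49.1
```

Run:
```python
from h import *
o=telemetry.get_obs();p=o["ee_pos"];print(o["time"],p,o["tcp_rot"],np.abs(o["qd"]).max(),o["grasp_force"],o["wrist_force"])
im,d,P=look("wrist")
lx=np.array([np.cos(np.radians(38)),np.sin(np.radians(38)),0])
N,c,r,n,t=lidfit(P,p[2]-.04,p[2]-.008,p+.038*lx)
print(N,c,r,n,t,"plug",c-.012*n)
im,d,P=look("scene");save("pics/s4.png",cv2.resize(im[120:250,180:400],None,fx=3.6,fy=3.6))
im,d,P=look("top")
m=(abs(P[195:260,245:295,2]-.0575)<.012); print("rack",cv2.minAreaRect(P[185:260,245:295][(P[185:260,245:295,2]>.03)&(P[185:260,245:295,2]<.075)][:,:2].astype(np.float32)))
Q=P[145:195,222:256].reshape(-1,3);Q=Q[(Q[:,2]>.13)&(Q[:,2]<.18)];print("bottle",Q.mean(0))
```

```text
12.15 [ 0.52256348 -0.26279883  0.15024193] [1.79873284e+02 9.40482167e-02 1.27973100e+02] 0.0925339607329575 49.08042311668396 [ 0.40076361 -0.11936674 -0.78916081]
20624 [ 0.55210142 -0.23777029  0.12622009] 0.049554429948329926 [-0.00653589  0.01939921  0.99979045] 1.1729630408716925 plug [ 0.55217985 -0.23800308  0.11422261]
rack ((0.5226415991783142, 0.0015338696539402008), (0.06626085937023163, 0.15055479109287262), 85.69485473632812)
bottle [0.66274449 0.0844834  0.16291898]
```

View pics/s4.png

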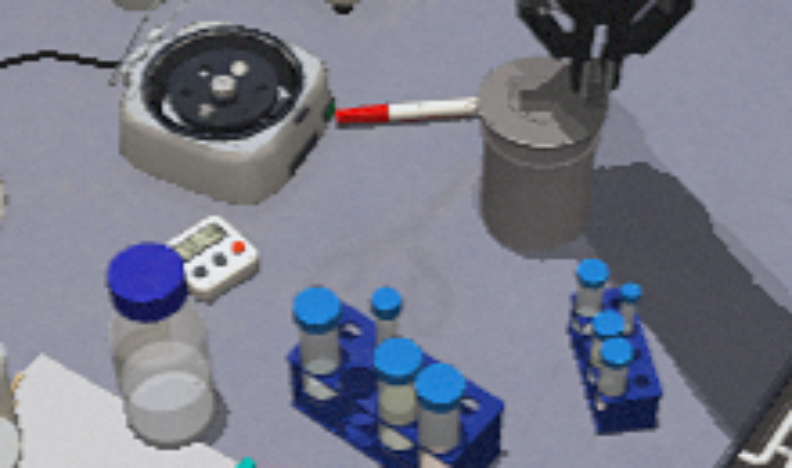

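The lid (disc at about (545,105)) sits centred over the open canister, and the rack and bottle have not moved. The gap is about 14 mm, so I take off 3 mm and settle.

Request:
{"method": "play_rows", "body": {
  "increments": [
    [[0,0,1],[0,0,0],1],
    [[0,0,2],[0,0,0],1],
    [[0,0,3],[0,0,0],1],
    [[0,0,3],[0,0,0],1],
    [[0,0,3],[0,0,0],1],
    [[0,0,3],[0,0,0],1],
    [[0,0,3],[0,0,0],1]
  ]
}}

```text
time: 13.0
ee_pos: [0.5224, -0.2627, 0.1468]
tcp_rot: [179.9, 0.1, 128.0]
wrist_force: [0.3, 0.1, -0.4]
opening: 0.009
grasp_force: 49.1
```

```bash
python3 -c "
from h import *
print(workorder.job_done())"
```

```text
the job is handed in; nothing more can be done
None
```

I handed the job in at 13 s (no verdict was returned): the lid was tipped about 12°, carried over the rack, and is held level and centred to about 3 mm above the open canister, about 1 cm of air under its plug.

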